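Unblock the utility box and draw out the wash paddle

TASK

Two cartons block the opening in the top of the low green box: stack them squarely, one by one, on the yellow-banded carton on the counter, so the three make one column with matching edges. Then take the long wooden wash paddle inside the box, tilt it and draw it out diagonally through the narrow opening, and finish still holding it in the gripper, steady, the whole of it about a hand's breadth (10 cm) above the box top and touching nothing else, with the column standing. Leave the lantern, bottle and jar where they stand.

Things in the scene. Friction and masses are not known exactly. Their poses are not given: they have to be found in the camera images.
- box: Low green-painted box fixed to the counter, outside 342 x 162 x 66 mm. Origin: centre of underside; x along its length, away from the robot; z up. Inside: white floor at z 6, x -165..165, y -75..75, clear height 55; two ribs across it, 10 wide, 14 high, at x -35 and 100, carry the paddle. The fixed top, 5 thick (z 61..66), has one opening, x -45..125, y -65..65, and covers the inside's ends.
- paddle: Loose dark wooden wash paddle, 260 long, 16 thick, 0.1 kg, flat on the ribs, 14 above the box floor, within 0.05 rad of the box's x, blade under the far edge of the top. Origin: centre of underside, half length; x along it to the blade; z up. Handle 20 wide, x -130..60; blade 36 wide, 60..130. Way out: slide it back to the robot, raise the blade through the opening, draw it out lengthwise.
- blade_end (a point): centre of the paddle's blade end face (paddle x = +130, 8 mm above its underside)
- handle_end (a point): centre of the paddle's handle end face (paddle x = -130, 8 mm above its underside)
- carton_base: Loose closed carton with a yellow band, standing on the counter: the foot of the column. 56 x 160 x 48 mm (x, y, z), about 0.25 kg; origin at the centre of its underside, z up; gripped across its 56 mm width (its x axis).
- carton_green: Loose closed carton with a green band, same size, mass and axes as carton_base; at the start it lies across the box's opening on the box top, the one nearer the robot.
- carton_blue: Loose closed carton with a blue band, same size, mass and axes as carton_base; at the start it lies across the box's opening on the box top, the one farther from the robot, about 45 mm from the green one.
- lantern: Loose small green camping lantern, 80 mm across, 147 high, origin at the centre of its foot. Bystander.
- bottle: Loose white bottle with blue cap and green label, 66 mm across, 160 high, origin at the centre of its foot. Bystander.
- jar: Loose white jar with a wooden cap, 72 mm across, 100 high, origin at the centre of its foot. Bystander.
Mind the look-alikes: they are no part of the job. Leave any purple or turquoise look-alike of the carton_green alone. Leave any red look-alike of the carton_base alone.

How it is judged:
On the way, in this order (a step that is already met when the one before it is completed fails the run):
1. one carton stands squarely on the yellow-banded one, let go (angle between carton_base's own z axis and vertical below 0.1 rad and height (world z) of carton_base below 0.01 m and ((horizontal distance between carton_green and carton_base below 0.015 m and angle between the x axis of carton_green and the x axis of carton_base, either way round below 0.15 rad and z of carton_green in the frame of carton_base between 0.043 and 0.053 m and linear speed of carton_green below 0.05 m/s and contact force between carton_green and the fingers below 0.05 N) or (horizontal distance between carton_blue and carton_base below 0.015 m and angle between the x axis of carton_blue and the x axis of carton_base, either way round below 0.15 rad and z of carton_blue in the frame of carton_base between 0.043 and 0.053 m and linear speed of carton_blue below 0.05 m/s and contact force between carton_blue and the fingers below 0.05 N))), for 0.2 s.
2. the other carton stands squarely on top of that, let go (angle between carton_base's own z axis and vertical below 0.1 rad and height (world z) of carton_base below 0.01 m and ((horizontal distance between carton_green and carton_base below 0.015 m and angle between the x axis of carton_green and the x axis of carton_base, either way round below 0.15 rad and z of carton_green in the frame of carton_base between 0.043 and 0.053 m and linear speed of each of carton_green, carton_blue below 0.05 m/s and contact force between each of carton_green, carton_blue and the fingers below 0.05 N and horizontal distance between carton_blue and carton_green below 0.015 m and angle between the x axis of carton_blue and the x axis of carton_green, either way round below 0.15 rad and z of carton_blue in the frame of carton_green between 0.043 and 0.053 m) or (horizontal distance between carton_blue and carton_base below 0.015 m and angle between the x axis of carton_blue and the x axis of carton_base, either way round below 0.15 rad and z of carton_blue in the frame of carton_base between 0.043 and 0.053 m and linear speed of each of carton_blue, carton_green below 0.05 m/s and contact force between each of carton_blue, carton_green and the fingers below 0.05 N and horizontal distance between carton_green and carton_blue below 0.015 m and angle between the x axis of carton_green and the x axis of carton_blue, either way round below 0.15 rad and z of carton_green in the frame of carton_blue between 0.043 and 0.053 m))), for 0.2 s.
3. the gripped paddle is tilted diagonally through the opening, one end above the box top, the other still inside (((z of blade_end in the frame of box above 0.076 m and z of handle_end in the frame of box below 0.061 m) or (z of handle_end in the frame of box above 0.076 m and z of blade_end in the frame of box below 0.061 m)) and contact force between the fingers and paddle above 0.5 N), for 0.05 s.
At the end, for the whole second after the job is handed in: Cartons in one column, yellow band lowest, each within 15 mm and 0.15 rad of the one below, let go, still. Paddle gripped, steady, both ends over 126 mm above the counter (60 mm above the box top), touching no box, carton or bystander. Lantern, bottle, jar undisturbed (30 mm) (all of step 2 and height (world z) of each of blade_end, handle_end above 0.126 m and contact force between the fingers and paddle above 1 N and linear speed of paddle below 0.03 m/s and angular speed of paddle below 0.3 rad/s and contact force between paddle and box below 0.05 N and contact force between paddle and carton_base below 0.05 N and contact force between paddle and carton_green below 0.05 N and contact force between paddle and carton_blue below 0.05 N and contact force between paddle and lantern below 0.05 N and contact force between paddle and bottle below 0.05 N and contact force between paddle and jar below 0.05 N); the arm keeps its last pose, push and grip.
It fails at once if the lantern is moved more than 30 mm or tipped (distance of lantern from where it was at the start of the episode above 0.03 m or angle between lantern's own z axis and vertical above 0.3 rad).
It fails at once if the bottle is moved more than 30 mm or tipped (distance of bottle from where it was at the start of the episode above 0.03 m or angle between bottle's own z axis and vertical above 0.3 rad).
It fails at once if the jar is moved more than 30 mm or tipped (distance of jar from where it was at the start of the episode above 0.03 m or angle between jar's own z axis and vertical above 0.3 rad).
It also fails if it takes over 72 s, if anything falls off the work surface, if the arm or the gripper's body presses on something with over 40 N, if the wrist force passes 120 N, or if a joint passes its speed limit or range.

ROBOT

A 6-joint arm with a two-finger parallel gripper is mounted at the origin on the work surface. World frame = base frame: x ahead of the robot, y to its left, z up, the work surface at z = 0. Lengths are in m, angles in rad, forces in N, time in s.
With the tool pointing down it reaches from about 0.25 to 0.725 m from the base axis. Payload 4 kg.
Tool frame: the origin (TCP) lies between the finger pads; the fingertips stand 17 mm ahead of it and the grasp point (between the pads) lies 2 mm behind it; z points along the fingers, x is the direction in which the jaws open and shut, and the axes are right-handed (so a half turn about z gives the same grasp; the last joint's range is limited). The gripper opens to 85 mm and grips with 20 to 120 N. Pads are 22 mm wide; open, the fingers measure 114 mm over their backs; the gripper's body (76 mm by 85 mm) begins 54 mm behind the grasp point. The pads swing forward as they close: fully open they stand 13 mm farther back than shut.
Start: joints at [-1.216, 0.241, 0.005, 1.335, 0, 1.571], TCP at [0.174, -0.469, 0.248] pointing down, gripper open.
Joint ranges: [-2.72, 2.72], [-1.05, 1.87], [-1.09, 1.28], [-1.99, 2.15], [-1.42, 1.44], [-3.14, 3.14]. Speed limits (rad/s): [2.79, 2.79, 3.14, 3.14, 3.14, 3.14].

INTERFACE

Orientations are given as a unit quaternion [x, y, z, w].
In Python, from workcell import telemetry, cams, workorder gives the robot as it stands. The module is installed in compiled form; this text tells all that it offers.
- The arm moves only by the tool apply_moves, never from a script. Its argument "moves" is a list that holds one entry, the list of rows, each a list of 4 numbers: the shift along the tool's x, y, z in mm, then the turn about the tool's z in degrees. A call has exactly 10 rows; each row shifts and turns the pose as measured when the row begins, along the tool's axes as they then stand; what a row does not reach is not made up. A row lasts 1/10 s, in which the tool goes at most 50 mm and 8.59 degrees, less where a joint would pass 70% of its speed; a pose out of reach is approached as far as the arm can. A call with a gripper value outside its range is refused whole. "hand" is the gripper's target within -1 to 1 (fully open at 1, half-way at 0, shut at -1), set as the call begins (left out, the last holds). The fingers move at their own pace and stop on an object; the grip force is fixed at half the most. Time passes only in rows, so rows that do not move let the fingers close, or fill a call up. It gives the time, the measured TCP pose, the force and the opening at its end, in the units of the state.
- telemetry.get_obs(): the state, without advancing time (a new reading comes with each control period).
- cams.camera(name): name is "scene" or "top" or "wrist"; returns a dict with "color" (400x640x3 uint8, red, green, blue), "fovy" (degrees; the focal length in pixels is half the picture's height over the tangent of half this angle, whatever the lens; pixels are square), "cx", "cy" (the principal point, pixels), "camera_from_world" (4x4, takes a point from world to camera coordinates). Camera axes: x right, y down, z forward; pixel columns grow to the right and rows downward; lengths in m; the calibration is good to about 2 mm. A picture is of the moment at which its call begins. There is no depth.
- workorder.job_done(): hands the job in, once; it reports no verdict.
The state is a dict: "clock": time; "joint_pos": joint angles; "joint_vel": joint speeds; "tau": joint torques, N m; "eef_pos": TCP position; "tool_rot": TCP orientation; "ft_force": force on the tool from outside, world axes, zero at the start; "ft_torque": the same for the moment, N m; "grip_width": finger opening in m.
Only numpy, scipy, OpenCV 4.12 (cv2) and the standard library are available. Lean on these libraries where they do the work, as an engineer would, in place of code of your own. Each camera call takes 0.05 s, during which the arm holds its last target. There are 200 camera calls.

## Working session

There is one attempt and no reset: what is moved stays moved. The work goes in short steps, Python scripts to look and compute and a tool call to move; the robot and the scene stay as the last step left them, time stands still between calls to the robot, and variables do not carry over. Pictures are saved under pics/ and viewed, about 8 in all and at most 12, crops included, and the job is handed in when it is done.

Besides the shell and the picture viewer there is one more tool, called after ">>>" as name(argument=value, ...), one argument or row to a line, values as JSON. apply_moves: Moves the arm, as the interface text tells. Its arguments: {"type":"object","properties":{"moves":{"type":"array"},"hand":{"type":"number"}},"required":["moves"]}

```bash
mkdir -p pics
cat > h.py <<'E'
import numpy as np, cv2
from workcell import telemetry, cams, workorder
from scipy.spatial.transform import Rotation as R
def snap(n,f):
    c=cams.camera(n); cv2.imwrite('pics/'+f+'.png',c['color'][:,:,::-1]); np.save('pics/'+f+'.npy',c,allow_pickle=True); return c
def load(f): return np.load('pics/'+f+'.npy',allow_pickle=True).item()
def K(c):
    f=200/np.tan(np.radians(c['fovy'])/2); return f
def ray(c,u,v,z):
    f=K(c); T=np.array(c['camera_from_world']); Ri=T[:3,:3].T; o=-Ri@T[:3,3]
    d=Ri@np.array([(u-c['cx'])/f,(v-c['cy'])/f,1]); return o+d*(z-o[2])/d[2]
def proj(c,p):
    T=np.array(c['camera_from_world']); q=T[:3,:3]@np.array(p)+T[:3,3]; return K(c)*q[:2]/q[2]+[c['cx'],c['cy']]
E
python3 - <<'E'
from h import *
for n in ['top','scene']:
    c=snap(n,n+'0'); T=np.array(c['camera_from_world']); print(n,c['fovy'],c['cx'],c['cy'],-T[:3,:3].T@T[:3,3])
o=telemetry.get_obs(); print(o)
a=np.vstack([cv2.imread('pics/top0.png'),cv2.imread('pics/scene0.png')]); 
cv2.imwrite('pics/both0.png',cv2.resize(a,None,fx=.75,fy=.75))
E
```

```text
top 56.36082045917873 320.5119251897358 198.35283379981007 [0.46089921 0.02301715 0.98166063]
scene 42.46297909138432 314.8654974457109 196.68059575228523 [ 1.02138403 -0.870423    1.37927603]
{'clock': 0.1, 'joint_pos': array([-1.21601267e+00,  2.41348470e-01,  3.90473664e-03,  1.33518114e+00,
        1.54255387e-05,  1.57080287e+00]), 'joint_vel': array([ 0.00042918, -0.00074228,  0.00383003,  0.00107546, -0.00035301,
       -0.00101099]), 'tau': array([-7.00813052e-05, -3.73138011e+01,  2.53010023e+01,  1.08845081e-02,
        2.76771928e-06, -2.59438551e-06]), 'eef_pos': array([ 0.17352256, -0.46838601,  0.247514  ]), 'tool_rot': array([ 8.20786276e-01, -5.71234674e-01, -7.46021258e-04, -5.28590689e-04]), 'ft_force': array([ 0.09391564,  0.39112405, -0.36346596]), 'ft_torque': array([0.03209657, 0.03940214, 0.01442048]), 'grip_width': 0.08568381673794102}
```

View pics/top0.png

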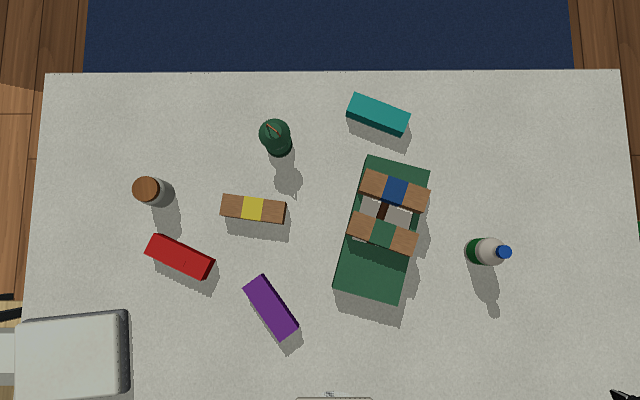

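View pics/scene0.png

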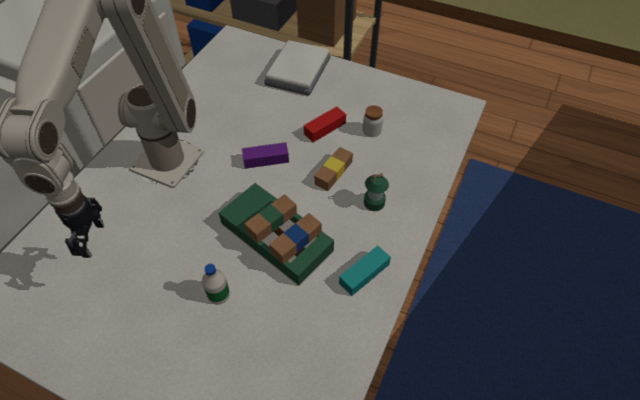

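The top view shows robot at the bottom (x up, y left). The yellow carton is at about (253,208), green at (382,232), blue at (396,190), with the paddle between them at (383,210). The bottle is at (488,251), lantern at (276,135) and jar at (148,190).

Run:
```python
from h import *
c=load('top0'); im=c['color']; hsv=cv2.cvtColor(im,cv2.COLOR_RGB2HSV)
H,S,V=[hsv[...,i].astype(int) for i in range(3)]
for n,(u,v) in dict(brownY=(230,205),Y=(253,208),sideY=(253,221),brG=(357,225),G=(382,232),Bl=(396,190),boxtop=(370,275),counter=(300,250),paddle=(383,210),floor=(370,208)).items(): print(n,hsv[v,u],im[v,u])
def comp(m,u,v):
    m=cv2.morphologyEx(m.astype(np.uint8),cv2.MORPH_OPEN,np.ones((2,2)))
    n,l=cv2.connectedComponents(m); k=l[v,u]; return l==k
brown=(H>5)&(H<22)&(S>70)&(V>95)
for n,band,z in [('base',(H>22)&(H<32)&(S>120)&(V>130),.048),('green',(H>60)&(H<90)&(S>60)&(V>0),.114),('blue',(H>100)&(H<120)&(S>120),.114)]:
    u0,v0={'base':(253,208),'green':(382,232),'blue':(396,190)}[n]
    win=np.zeros_like(brown); win[v0-22:v0+23,u0-42:u0+43]=1
    m=(brown|band)&win if n!='green' else brown&win
    cs,_=cv2.findContours(m.astype(np.uint8),cv2.RETR_EXTERNAL,cv2.CHAIN_APPROX_NONE)
    cs=[x for x in cs if cv2.contourArea(x)>150]
    for x in cs:
        r=cv2.minAreaRect(x); P=np.array([ray(c,*p,z)[:2] for p in cv2.boxPoints(r)])
        print(n,r,'ctr',P.mean(0).round(4),'edges',np.linalg.norm(np.diff(P,axis=0),axis=1).round(4),'ang',[np.degrees(np.arctan2(*(P[i+1]-P[i])[::-1])).round(1) for i in range(2)])
for n,u,v,z in [('boxNL',332,287,.066),('boxNR',399,305,.066),('boxFL',367,155,.066),('boxFR',430,170,.066)]: print(n,ray(c,u,v,z))
cr=cv2.resize(im[80:310,130:530,::-1],None,fx=2,fy=2,interpolation=cv2.INTER_CUBIC); cv2.imwrite('pics/crop0.png',cr)
```

```text
brownY [ 15 119 133] [133 101  71]
Y [ 27 163 177] [177 165  64]
sideY [ 60   4 124] [122 124 122]
brG [ 15 119 133] [133 101  71]
G [ 72 107  93] [54 93 70]
Bl [106 168 111] [ 38  71 111]
boxtop [ 72 106  94] [55 94 71]
counter [ 33  15 172] [171 172 162]
paddle [ 12 149  53] [53 34 22]
floor [ 23  25 131] [131 128 118]
base ((251.71998596191406, 207.95999145507812), (63.356773376464844, 22.344575881958008), 8.130102157592773) ctr [0.5605 0.2028] edges [0.0565 0.1609 0.0562] ang [np.float64(-6.4), np.float64(-98.5)]
green ((403.9000244140625, 240.80003356933594), (23.717082977294922, 24.349536895751953), 18.434947967529297) ctr [ 0.4754 -0.163 ] edges [0.0564 0.0543 0.0563] ang [np.float64(-20.1), np.float64(-108.9)]
green ((360.6999816894531, 225.40000915527344), (23.71708106994629, 24.349536895751953), 18.434947967529297) ctr [ 0.5114 -0.0641] edges [0.0568 0.055  0.0566] ang [np.float64(-19.2), np.float64(-108.9)]
blue ((394.0, 191.0), (68.9376449584961, 26.56313133239746), 18.43494987487793) ctr [ 0.5918 -0.1434] edges [0.0637 0.1613 0.0632] ang [np.float64(-19.2), np.float64(-109.2)]
boxNL [0.36679057 0.00261242 0.066     ]
boxNR [ 0.32425327 -0.15650992  0.066     ]
boxFL [ 0.69050208 -0.08803379  0.066     ]
boxFR [ 0.65117467 -0.24418242  0.066     ]
```

View pics/crop0.png

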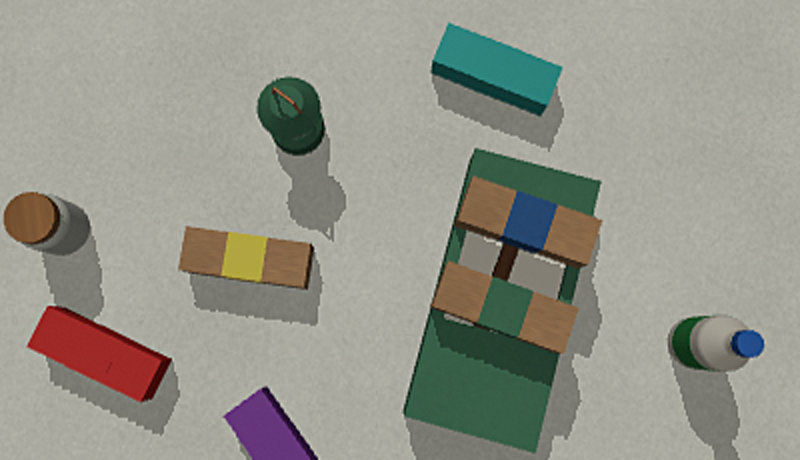

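The crop shows the yellow carton, the green and blue cartons across the box, and the dark paddle running down the middle between them at crop (507,262). Estimates so far are box centre (0.508, -0.122) at -15.3°, green (0.493, -0.114) at -19.5°, and base (0.5605, 0.203) at about -7.5°. I'll move above green first.

```bash
cat >> h.py <<'E'
def go(x,y,z,yaw):
    o=telemetry.get_obs(); M=R.from_quat(o['tool_rot']).as_matrix(); p=o['eef_pos']
    cur=np.degrees(np.arctan2(M[1,0],M[0,0])); d=(yaw-cur+180)%360-180
    a=np.radians(yaw); X=np.array([np.cos(a),np.sin(a),0]); Z=np.array([0,0,-1.]); Y=np.cross(Z,X); D=np.array([x,y,z])-p
    print('t',o['clock'],'p',p.round(4),'yaw %.2f'%cur,'tilt',M[:,2].round(3),'j6 %.2f'%o['joint_pos'][5],'grip %.4f'%o['grip_width'],'F',o['ft_force'].round(1))
    print('  turn %.1f  then shift'%(-d),(1000*np.array([D@X,D@Y,D@Z])).round(1))
E
python3 -c "
from h import *
go(.4934,-.1136,.20,-19.5)"
```

```text
t 0.1 p [ 0.1735 -0.4684  0.2475] yaw -69.67 tilt [-0.001  0.002 -1.   ] j6 1.57 grip 0.0857 F [ 0.1  0.4 -0.4]
  turn -50.2  then shift [ 183.1 -441.2   47.5]
```

>>> apply_moves(
  moves=[
    [[0,0,0,-8.4],[0,0,0,-8.4],[0,0,0,-8.4],[0,0,0,-8.4],[0,0,0,-8.4],[0,0,0,-8.2],[18,-44,0,0],[18,-44,0,0],[18,-44,0,0],[18,-44,0,0]],
  ],
  hand=1,
)

```text
clock: 1.1
eef_pos: [0.2952, -0.321, 0.2423]
tool_rot: [0.987, -0.162, -0.004, -0.005]
ft_force: [1.0, -0.7, 0.4]
grip_width: 0.0854
```

>>> apply_moves(
  moves=[
    [[18,-44,0,0],[18,-44,0,0],[18,-44,0,0],[18,-44,0,0],[18,-44,5,0],[18,-44,5,0],[0,0,5,0],[0,0,5,0],[0,0,5,0],[0,0,0,0]],
  ],
)

```text
clock: 2.1
eef_pos: [0.4874, -0.0902, 0.2138]
tool_rot: [0.987, -0.158, -0.006, -0.005]
ft_force: [-0.5, -0.7, -0.2]
grip_width: 0.0857
```

Run:
```python
from h import *
go(.4934,-.1136,.20,-19.5)
c=snap('wrist','w1'); T=np.array(c['camera_from_world']); print(c['fovy'],c['cx'],c['cy'],(-T[:3,:3].T@T[:3,3]).round(3))
```

```text
t 2.1 p [ 0.4874 -0.0902  0.2138] yaw -18.17 tilt [-0.011  0.012 -1.   ] j6 1.70 grip 0.0857 F [-0.5 -0.7 -0.2]
  turn 1.3  then shift [13.5 20.1 13.8]
62.09586758446619 322.23439844164767 204.89896147961608 [ 0.513 -0.017  0.34 ]
```

View pics/w1.png

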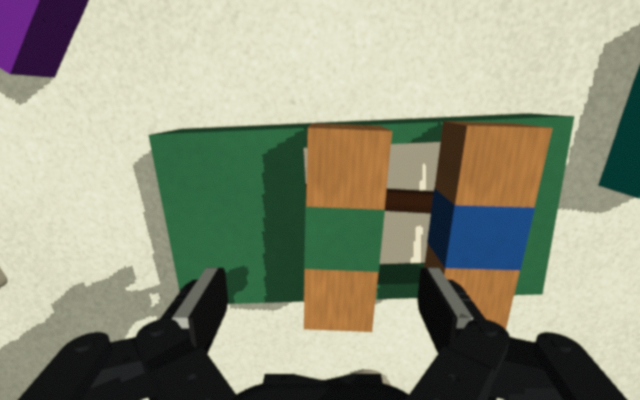

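The wrist view shows the green carton (top face corners about (308,128), (391,131), (372,331), (304,328)), the blue carton to its right, and a clear gap for the finger.

Run:
```python
from h import *
c=load('w1')
def rect(n,pts,z):
    P=np.array([ray(c,u,v,z)[:2] for u,v in pts]); a=(P[0]+P[1]-P[2]-P[3]); 
    print(n,P.round(4).tolist(),'ctr',P.mean(0).round(4),'xang %.1f'%(np.degrees(np.arctan2(a[1],a[0]))-90), 'lens',[np.linalg.norm(P[i]-P[i-1]).round(4) for i in range(4)])
rect('green',[(308,128),(390,131),(373,331),(304,329)],.114)
rect('blue-top half',[(467,125),(551,127),(534,208),(455,206)],.114)
rect('box',[(151,135),(572,117),(543,294),(181,303)],.066)
im=c['color']; hsv=cv2.cvtColor(im,cv2.COLOR_RGB2HSV);H,S,V=[hsv[...,i].astype(int) for i in range(3)]
m=((H>100)&(H<120)&(S>120)&(V>90)).astype(np.uint8); cs,_=cv2.findContours(m,0,1); x=max(cs,key=cv2.contourArea); q=cv2.approxPolyDP(x,4,True)[:,0]; print('blue band',q.tolist())
for z in (.114,): print([ray(c,*p,z)[:2].round(4).tolist() for p in q])
t=load('top0')
print('paddle',[ray(c,*p,.036)[:2].round(4).tolist() for p in [(410,201),(410,200),(410,213)]],[ray(t,*p,.036)[:2].round(4) for p in [(383,210)]])
```

```text
green [[0.4958, -0.0307], [0.547, -0.0495], [0.4938, -0.1994], [0.441, -0.1807]] ctr [ 0.4944 -0.1151] xang -19.8 lens [np.float64(0.1596), np.float64(0.0546), np.float64(0.1591), np.float64(0.056)]
blue-top half [[0.5962, -0.0614], [0.6483, -0.0798], [0.6305, -0.1331], [0.5777, -0.1145]] ctr [ 0.6132 -0.0972] xang -18.8 lens [np.float64(0.0562), np.float64(0.0553), np.float64(0.0562), np.float64(0.056)]
box [[0.3683, 0.0009], [0.6936, -0.0904], [0.6525, -0.2462], [0.3225, -0.1515]] ctr [ 0.5092 -0.1218] xang -15.7 lens [np.float64(0.1591), np.float64(0.3379), np.float64(0.1611), np.float64(0.3433)]
blue band [[454, 207], [446, 266], [520, 268], [533, 208]]
[[0.5769, -0.115], [0.5619, -0.1594], [0.6145, -0.178], [0.6299, -0.1329]]
paddle [[0.5603, -0.1301], [0.5605, -0.1291], [0.5574, -0.1419]] [array([ 0.5546, -0.1293])]
```

```bash
python3 -c "
from h import *
go(.4942,-.1147,.096,-19.7)"
```

```text
t 2.15 p [ 0.4875 -0.0904  0.2142] yaw -18.19 tilt [-0.01   0.012 -1.   ] j6 1.70 grip 0.0851 F [-0.2 -0.1 -0.6]
  turn 1.5  then shift [ 14.5  20.6 118.2]
```

>>> apply_moves(
  moves=[
    [[5,7,10,1.5],[5,7,10,0],[5,7,10,0],[0,0,0,0],[0,0,20,0],[0,0,20,0],[0,0,20,0],[0,0,10,0],[0,0,0,0],[0,0,0,0]],
  ],
)

```text
clock: 3.15
eef_pos: [0.4938, -0.1222, 0.11]
tool_rot: [0.984, -0.177, -0.005, -0.005]
ft_force: [0.4, -0.4, -0.4]
grip_width: 0.0853
```

```bash
python3 -c "
from h import *
go(.4942,-.1147,.096,-19.7)"
```

```text
t 3.15 p [ 0.4938 -0.1222  0.11  ] yaw -20.43 tilt [-0.007  0.011 -1.   ] j6 1.68 grip 0.0853 F [ 0.4 -0.4 -0.4]
  turn -0.7  then shift [-2.1 -7.2 14. ]
```

>>> apply_moves(
  moves=[
    [[-2,-7,0,-0.7],[0,0,0,0],[0,0,7,0],[0,0,6,0],[0,0,0,0],[0,0,0,0],[0,0,0,0],[0,0,0,0],[0,0,0,0],[0,0,0,0]],
  ],
)

```text
clock: 4.15
eef_pos: [0.4967, -0.1145, 0.0993]
tool_rot: [0.985, -0.171, -0.001, -0.005]
ft_force: [-0.7, 0.3, 0.3]
grip_width: 0.085
```

>>> apply_moves(
  moves=[
    [[0,0,0,0],[0,0,0,0],[0,0,0,0],[0,0,0,0],[0,0,0,0],[0,0,0,0],[0,0,0,0],[0,0,-10,0],[0,0,-20,0],[0,0,-30,0]],
  ],
  hand=-1,
)

```text
clock: 5.15
eef_pos: [0.4925, -0.1141, 0.1568]
tool_rot: [0.985, -0.171, -0.008, -0.005]
ft_force: [0.7, -0.1, -1.9]
grip_width: 0.0551
```

```bash
python3 -c "
from h import *
go(.5605,.203,.18,-7.5)"
```

```text
t 5.15 p [ 0.4925 -0.1141  0.1568] yaw -19.65 tilt [-0.014  0.013 -1.   ] j6 1.68 grip 0.0551 F [ 0.7 -0.1 -1.9]
  turn -12.1  then shift [  26.  -323.3  -23.2]
```

>>> apply_moves(
  moves=[
    [[0,0,-30,0],[0,-15,-15,-6],[2,-35,0,-6],[3,-45,0,0],[3,-45,0,0],[3,-45,0,0],[3,-45,0,0],[3,-45,0,0],[3,-30,0,0],[0,0,0,0]],
  ],
)

```text
clock: 6.15
eef_pos: [0.5634, 0.1928, 0.2158]
tool_rot: [0.998, -0.065, -0.002, -0.006]
ft_force: [-0.4, 0.2, -2.1]
grip_width: 0.0551
```

```bash
python3 -c "
from h import *
go(.5605,.203,.09,-7.5)"
```

```text
t 6.15 p [0.5634 0.1928 0.2158] yaw -7.50 tilt [-0.002  0.012 -1.   ] j6 2.03 grip 0.0551 F [-0.4  0.2 -2.1]
  turn 0.0  then shift [ -4.2  -9.7 125.8]
```

>>> apply_moves(
  moves=[
    [[-4,-10,20,0],[0,0,30,0],[0,0,30,0],[0,0,15,0],[0,0,0,0],[0,0,0,0],[0,0,0,0],[0,0,0,0],[0,0,0,0],[0,0,0,0]],
  ],
)

```text
clock: 7.15
eef_pos: [0.5623, 0.203, 0.1247]
tool_rot: [0.998, -0.066, 0.002, -0.006]
ft_force: [0.9, -0.3, -1.4]
grip_width: 0.0552
```

Run:
```python
from h import *
go(.5605,.203,.083,-7.5)
a=snap('top','t2')['color']; b=snap('scene','s2')['color']
cv2.imwrite('pics/v2.png',np.hstack([cv2.resize(x,(400,400),interpolation=cv2.INTER_CUBIC) for x in (a[150:270,190:310,::-1],b[100:240,270:410,::-1])]))
```

```text
t 7.15 p [0.5623 0.203  0.1247] yaw -7.52 tilt [ 0.004  0.011 -1.   ] j6 2.04 grip 0.0552 F [ 0.9 -0.3 -1.4]
  turn -0.0  then shift [-1.8  0.2 41.7]
```

View pics/v2.png

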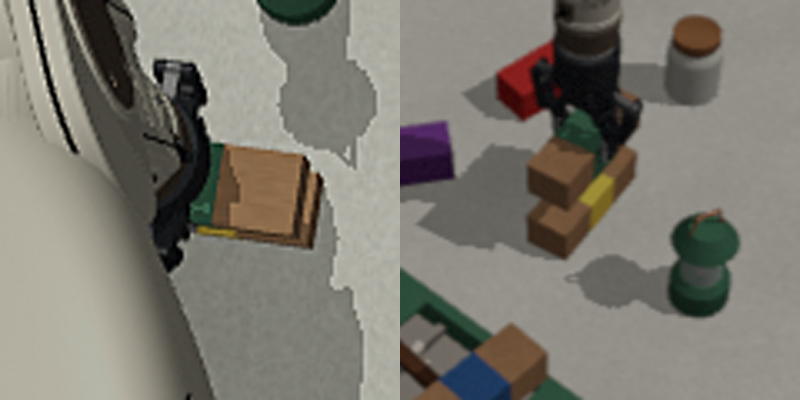

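The carton hangs square over the base: parallel edges, small consistent offset from its height. I'll lower it.

>>> apply_moves(
  moves=[
    [[-1,0,15,0],[0,0,10,0],[0,0,6,0],[0,0,4,0],[0,0,0,0],[0,0,2,0],[0,0,2,0],[0,0,0,0],[0,0,0,0],[0,0,0,0]],
  ],
)

```text
clock: 8.25
eef_pos: [0.5628, 0.2043, 0.0856]
tool_rot: [0.998, -0.065, 0.003, -0.007]
ft_force: [-0.5, -0.7, -2.7]
grip_width: 0.055
```

```bash
python3 -c "
from h import *
go(.5605,.203,.083,-7.5)"
```

```text
t 8.25 p [0.5628 0.2043 0.0856] yaw -7.50 tilt [ 0.007  0.013 -1.   ] j6 2.05 grip 0.0550 F [-0.5 -0.7 -2.7]
  turn 0.0  then shift [-2.1  1.6  2.6]
```

>>> apply_moves(
  moves=[
    [[-2,1,1,0],[0,0,1,0],[0,0,1,0],[0,0,1,0],[0,0,1,0],[0,0,0,0],[0,0,0,0],[0,0,0,0],[0,0,0,0],[0,0,0,0]],
  ],
)

```text
clock: 9.25
eef_pos: [0.561, 0.2038, 0.0822]
tool_rot: [0.998, -0.065, 0.004, -0.007]
ft_force: [-0.6, 0.2, 1.0]
grip_width: 0.0551
```

Force z went from -2.7 to +1.0 N, so it's seated. Releasing.

>>> apply_moves(
  moves=[
    [[0,0,0,0],[0,0,0,0],[0,0,0,0],[0,0,0,0],[0,0,0,0],[0,0,0,0],[0,0,-10,0],[0,0,-25,0],[0,0,-40,0],[0,0,-40,0]],
  ],
  hand=1,
)

```text
clock: 10.25
eef_pos: [0.5563, 0.201, 0.1953]
tool_rot: [0.998, -0.065, -0.002, -0.004]
ft_force: [1.6, 0.9, 1.0]
grip_width: 0.0853
```

```bash
python3 -c "
from h import *
go(.5955,-.146,.2,-18.9)"
```

```text
t 10.25 p [0.5563 0.201  0.1953] yaw -7.50 tilt [-0.003  0.009 -1.   ] j6 2.04 grip 0.0853 F [1.6 0.9 1. ]
  turn 11.4  then shift [149.4 315.6  -4.7]
```

>>> apply_moves(
  moves=[
    [[0,0,-3,5.7],[10,20,-2,5.7],[20,40,0,0],[20,43,0,0],[20,43,0,0],[20,43,0,0],[20,43,0,0],[20,43,0,0],[15,30,0,0],[0,0,0,0]],
  ],
)

```text
clock: 11.25
eef_pos: [0.6033, -0.1432, 0.2154]
tool_rot: [0.986, -0.165, 0.012, -0.009]
ft_force: [-0.6, 0.1, -0.7]
grip_width: 0.0859
```

Run:
```python
from h import *
go(.5955,-.146,.1,-18.9)
c=snap('wrist','w3'); hsv=cv2.cvtColor(c['color'],cv2.COLOR_RGB2HSV);H,S,V=[hsv[...,i].astype(int) for i in range(3)]
m=((H>100)&(H<120)&(S>120)&(V>90)).astype(np.uint8); cs,_=cv2.findContours(m,0,1); x=max(cs,key=cv2.contourArea); q=cv2.approxPolyDP(x,4,True)[:,0]
P=np.array([ray(c,*p,.114)[:2] for p in q]); print(q.tolist(),P.round(4).tolist(),P.mean(0),[np.degrees(np.arctan2(*(P[i]-P[i-1])[::-1])).round(1) for i in range(len(P))])
snap('top','t3')
```

```text
t 11.25 p [ 0.6033 -0.1432  0.2154] yaw -19.01 tilt [ 0.026  0.014 -1.   ] j6 1.66 grip 0.0859 F [-0.6  0.1 -0.7]
  turn -0.1  then shift [ -6.5   5.2 115.4]
[[271, 188], [275, 251], [348, 250], [350, 189]] [[0.5775, -0.1142], [0.5625, -0.1604], [0.6144, -0.178], [0.6301, -0.1334]] [ 0.59608973 -0.14648821] [np.float64(160.0), np.float64(-108.0), np.float64(-18.7), np.float64(70.6)]
```

>>> apply_moves(
  moves=[
    [[-6,5,15,0],[0,0,25,0],[0,0,25,0],[0,0,20,0],[0,0,0,0],[0,0,0,0],[0,0,0,0],[0,0,0,0],[0,0,0,0],[0,0,0,0]],
  ],
)

```text
clock: 12.35
eef_pos: [0.6017, -0.1297, 0.1374]
tool_rot: [0.988, -0.156, 0.017, -0.011]
ft_force: [-0.0, -0.2, 0.2]
grip_width: 0.0856
```

Run:
```python
from h import *
go(.596,-.1465,.100,-19)
c=load('t3'); im=c['color']; hsv=cv2.cvtColor(im,cv2.COLOR_RGB2HSV);H,S,V=[hsv[...,i].astype(int) for i in range(3)]
w=np.zeros(H.shape,bool); w[180:240,200:310]=1
m=((((H>5)&(H<22)&(S>70)&(V>95))|((H>60)&(H<90)&(S>60)))&w).astype(np.uint8)
cs,_=cv2.findContours(m,0,1); x=max(cs,key=cv2.contourArea); r=cv2.minAreaRect(x); P=np.array([ray(c,*p,.096)[:2] for p in cv2.boxPoints(r)])
print(r,P.mean(0),[np.linalg.norm(P[i]-P[i-1]).round(4) for i in range(4)],[np.degrees(np.arctan2(*(P[i]-P[i-1])[::-1])).round(1) for i in range(4)])
cv2.imwrite('pics/t3c.png',cv2.resize(im[160:260,190:320,::-1],None,fx=5,fy=5,interpolation=cv2.INTER_CUBIC))
```

```text
t 12.35 p [ 0.6017 -0.1297  0.1374] yaw -17.93 tilt [ 0.037  0.017 -0.999] j6 1.66 grip 0.0856 F [-0.  -0.2  0.2]
  turn 1.1  then shift [ 0.1 17.7 37.4]
((247.2806396484375, 206.0904541015625), (66.84986114501953, 23.87738800048828), 7.853313446044922) [0.55992987 0.20424076] [np.float64(0.1599), np.float64(0.0574), np.float64(0.1613), np.float64(0.0571)] [np.float64(81.9), np.float64(-6.0), np.float64(-98.2), np.float64(172.7)]
```

View pics/t3c.png

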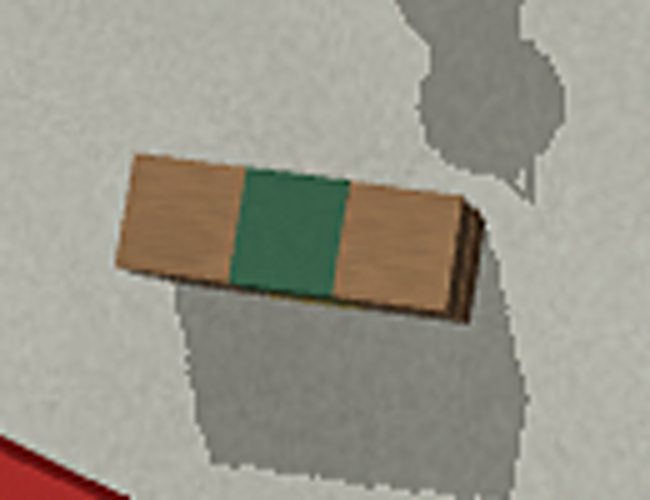

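Green sits flush on yellow at about (0.560, 0.204), -8°. The TCP drifted about 18 mm in y while lowering towards blue, so I'll correct that before descending.

>>> apply_moves(
  moves=[
    [[0,9,0,0.6],[0,8,0,0.5],[0,0,0,0],[0,0,0,0],[0,0,0,0],[0,0,0,0],[0,0,0,0],[0,0,0,0],[0,0,0,0],[0,0,0,0]],
  ],
)

```text
clock: 13.35
eef_pos: [0.596, -0.1482, 0.1375]
tool_rot: [0.986, -0.167, 0.017, -0.012]
ft_force: [-0.5, -0.0, 0.4]
grip_width: 0.0853
```

```bash
python3 -c "
from h import *
go(.596,-.1465,.100,-19);print(telemetry.get_obs()['joint_pos'])"
```

```text
t 13.35 p [ 0.596  -0.1482  0.1375] yaw -19.21 tilt [ 0.038  0.017 -0.999] j6 1.65 grip 0.0853 F [-0.5 -0.   0.4]
  turn -0.2  then shift [-0.6 -1.6 37.5]
[-0.25589005  0.50524534  0.0989988   1.13194771  0.02607538  1.65023544]
```

>>> apply_moves(
  moves=[
    [[0,-1,14,0],[0,0,12,0],[0,0,8,0],[0,0,4,0],[0,0,0,0],[0,0,0,0],[0,0,0,0],[0,0,0,0],[0,0,0,0],[0,0,0,0]],
  ],
)

```text
clock: 14.35
eef_pos: [0.5991, -0.1468, 0.0994]
tool_rot: [0.986, -0.166, 0.019, -0.011]
ft_force: [0.5, 0.3, -0.5]
grip_width: 0.0854
```

```bash
python3 -c "
from h import *
go(.596,-.1465,.100,-19)"
```

```text
t 14.35 p [ 0.5991 -0.1468  0.0994] yaw -19.19 tilt [ 0.041  0.016 -0.999] j6 1.65 grip 0.0854 F [ 0.5  0.3 -0.5]
  turn -0.2  then shift [-3.1  0.8 -0.6]
```

>>> apply_moves(
  moves=[
    [[-3,0,0,0],[0,0,0,0],[0,0,0,0],[0,0,0,0],[0,0,0,0],[0,0,0,0],[0,0,0,0],[0,0,-10,0],[0,0,-20,0],[0,0,-30,0]],
  ],
  hand=-1,
)

```text
clock: 15.35
eef_pos: [0.5893, -0.1456, 0.1558]
tool_rot: [0.986, -0.166, 0.012, -0.012]
ft_force: [0.3, 0.8, -2.3]
grip_width: 0.0555
```

>>> apply_moves(
  moves=[
    [[0,0,-35,0],[0,0,-35,0],[0,-10,-15,-5.7],[-10,-25,0,-5.7],[-18,-35,0,0],[-18,-42,0,0],[-18,-42,0,0],[-18,-42,0,0],[-18,-35,0,0],[0,0,0,0]],
  ],
)

```text
clock: 16.35
eef_pos: [0.5206, 0.1005, 0.2544]
tool_rot: [0.998, -0.066, 0.018, -0.01]
ft_force: [-0.3, 0.0, -2.0]
grip_width: 0.0549
```

```bash
python3 -c "
from h import *
go(.5605,.2035,.131,-7.8)"
```

```text
t 16.35 p [0.5206 0.1005 0.2544] yaw -7.64 tilt [ 0.037  0.018 -0.999] j6 1.89 grip 0.0549 F [-0.3  0.  -2. ]
  turn 0.2  then shift [  25.6 -107.4  123.4]
```

>>> apply_moves(
  moves=[
    [[6,-27,0,0],[6,-27,0,0],[6,-27,5,0],[6,-24,20,0],[0,0,25,0],[0,0,20,0],[0,0,10,0],[0,0,0,0],[0,0,0,0],[0,0,0,0]],
  ],
)

```text
clock: 17.35
eef_pos: [0.5638, 0.2041, 0.1797]
tool_rot: [0.998, -0.067, 0.02, -0.01]
ft_force: [0.6, 0.7, -0.8]
grip_width: 0.055
```

```bash
python3 -c "
from h import *
go(.5605,.204,.131,-7.8)"
```

```text
t 17.35 p [0.5638 0.2041 0.1797] yaw -7.67 tilt [ 0.041  0.016 -0.999] j6 2.05 grip 0.0550 F [ 0.6  0.7 -0.8]
  turn 0.1  then shift [-3.3  0.5 48.7]
```

>>> apply_moves(
  moves=[
    [[-4,0,14,0],[0,0,12,0],[0,0,8,0],[0,0,4,0],[0,0,3,0],[0,0,0,0],[0,0,0,0],[0,0,0,0],[0,0,0,0],[0,0,0,0]],
  ],
)

```text
clock: 18.35
eef_pos: [0.5659, 0.2055, 0.1432]
tool_rot: [0.997, -0.067, 0.025, -0.012]
ft_force: [0.2, 0.8, -0.4]
grip_width: 0.0553
```

Run:
```python
from h import *
go(.5605,.204,.131,-7.8)
a=snap('top','t4')['color']; b=snap('scene','s4')['color']
cv2.imwrite('pics/v4.png',np.hstack([cv2.resize(x,(400,400),interpolation=cv2.INTER_CUBIC) for x in (a[150:270,190:310,::-1],b[100:220,270:390,::-1])]))
```

```text
t 18.35 p [0.5659 0.2055 0.1432] yaw -7.78 tilt [ 0.052  0.02  -0.998] j6 2.05 grip 0.0553 F [ 0.2  0.8 -0.4]
  turn 0.0  then shift [-5.2  2.3 12.2]
```

View pics/v4.png

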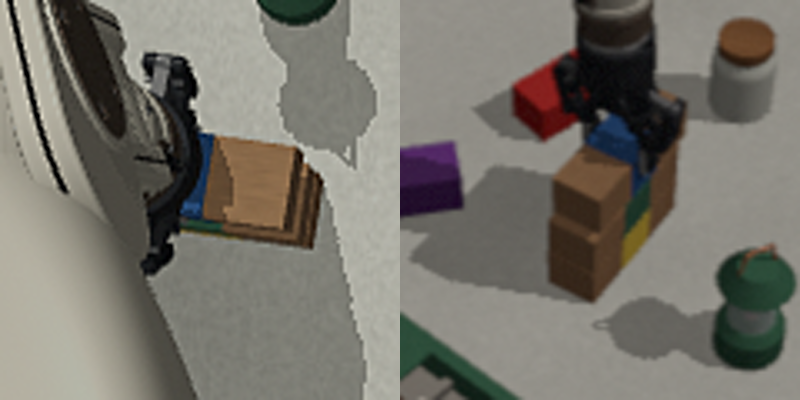

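Blue is just above green, square, about 5 mm too far ahead. I'll shift back and lower it.

>>> apply_moves(
  moves=[
    [[-5,2,2,0],[0,0,3,0],[0,0,2,0],[0,0,2,0],[0,0,1,0],[0,0,0,0],[0,0,0,0],[0,0,0,0],[0,0,0,0],[0,0,0,0]],
  ],
)

```text
clock: 19.45
eef_pos: [0.5607, 0.2043, 0.1319]
tool_rot: [0.997, -0.067, 0.025, -0.012]
ft_force: [0.2, -0.0, -1.4]
grip_width: 0.0551
```

```bash
python3 -c "
from h import *
go(.5605,.204,.131,-7.8)"
```

```text
t 19.45 p [0.5607 0.2043 0.1319] yaw -7.78 tilt [ 0.051  0.02  -0.998] j6 2.05 grip 0.0551 F [ 0.2 -0.  -1.4]
  turn 0.0  then shift [-0.1  0.3  0.9]
```

>>> apply_moves(
  moves=[
    [[0,0,1,0],[0,0,1,0],[0,0,1,0],[0,0,0,0],[0,0,0,0],[0,0,0,0],[0,0,0,0],[0,0,0,0],[0,0,0,0],[0,0,0,0]],
  ],
)

```text
clock: 20.45
eef_pos: [0.5611, 0.2044, 0.1307]
tool_rot: [0.997, -0.068, 0.026, -0.012]
ft_force: [-0.8, 0.0, 0.1]
grip_width: 0.0557
```

>>> apply_moves(
  moves=[
    [[0,0,1.5,0],[0,0,1,0],[0,0,0,0],[0,0,0,0],[0,0,0,0],[0,0,0,0],[0,0,0,0],[0,0,0,0],[0,0,0,0],[0,0,0,0]],
  ],
)

```text
clock: 21.45
eef_pos: [0.5613, 0.2044, 0.1307]
tool_rot: [0.997, -0.068, 0.026, -0.012]
ft_force: [-0.8, -1.3, 0.8]
grip_width: 0.0551
```

Seated, since z no longer drops. I'll release and retreat along the tool axis.

>>> apply_moves(
  moves=[
    [[0,0,0,0],[0,0,0,0],[0,0,0,0],[0,0,0,0],[0,0,0,0],[0,0,0,0],[0,0,-10,0],[0,0,-25,0],[0,0,-40,0],[0,0,-40,0]],
  ],
  hand=1,
)

```text
clock: 22.45
eef_pos: [0.5516, 0.2008, 0.2429]
tool_rot: [0.997, -0.068, 0.02, -0.01]
ft_force: [1.4, 0.3, 0.8]
grip_width: 0.0852
```

```bash
python3 -c "
from h import *
go(.56,-.134,.24,-105.5);go(.56,-.134,.24,74.5)"
```

```text
t 22.45 p [0.5516 0.2008 0.2429] yaw -7.77 tilt [ 0.042  0.017 -0.999] j6 2.05 grip 0.0852 F [1.4 0.3 0.8]
  turn 97.7  then shift [320.4 -97.6   2.9]
t 22.45 p [0.5516 0.2008 0.2429] yaw -7.77 tilt [ 0.042  0.017 -0.999] j6 2.05 grip 0.0852 F [1.4 0.3 0.8]
  turn -82.3  then shift [-320.4   97.6    2.9]
```

>>> apply_moves(
  moves=[
    [[0,0,0,-8.2],[0,40,0,-8.2],[-6,40,0,-8.2],[-12,38,0,-8.2],[-17,36,0,-8.2],[-22,34,0,-8.2],[-26,30,0,-8.2],[-30,26,0,-8.2],[-34,21,0,-8.2],[0,0,0,-8.2]],
  ],
  hand=0,
)

```text
clock: 23.45
eef_pos: [0.5635, -0.1229, 0.2554]
tool_rot: [0.785, 0.619, 0.035, 0.013]
ft_force: [0.2, 1.2, -0.4]
grip_width: 0.0427
```

Run:
```python
from h import *
go(.56,-.134,.24,74.5)
c=snap('wrist','w5'); snap('top','t5'); T=np.array(c['camera_from_world']); print((-T[:3,:3].T@T[:3,3]).round(3))
a=load('t5')['color'][120:320,200:460,::-1]
w=c['color'][:,:,::-1]
cv2.imwrite('pics/v5.png',np.vstack([cv2.resize(w,(480,300)),cv2.resize(a,(390,300)) if 0 else cv2.copyMakeBorder(cv2.resize(a,(390,300)),0,0,0,90,cv2.BORDER_CONSTANT)]))
```

```text
t 23.45 p [ 0.5635 -0.1229  0.2554] yaw 76.62 tilt [ 0.071  0.022 -0.997] j6 0.00 grip 0.0427 F [ 0.2  1.2 -0.4]
  turn 2.1  then shift [-11.6  -0.4  15.4]
[ 0.477 -0.108  0.376]
```

View pics/v5.png

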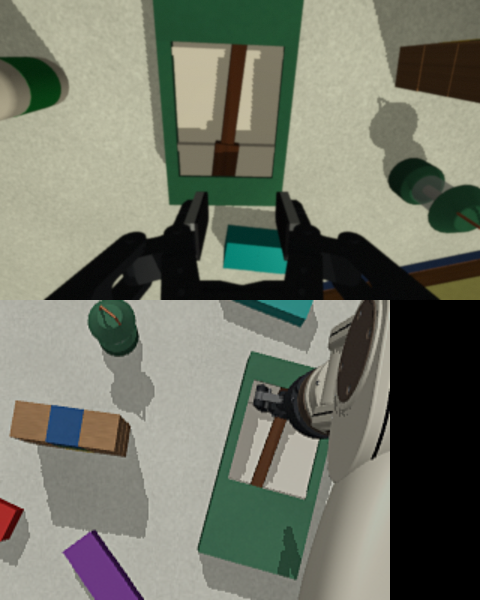

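The wrist view (top half) shows the opening clear, with the handle running from about (312,58) to (303,190) in full-size pixels and the blade starting near row 190. The top view shows the three cartons in a flush column. Next I'll measure the paddle line and the shoulder.

Run:
```python
from h import *
c=load('w5'); hsv=cv2.cvtColor(c['color'],cv2.COLOR_RGB2HSV);H,S,V=[hsv[...,i].astype(int) for i in range(3)]
m=((H<18)&(S>110)&(V<130)); 
L=[];Rr=[]
for v in range(52,236,8):
    u=np.where(m[v,225:385])[0]+225
    if len(u)<8: print(v,'none');continue
    a,b=ray(c,u[0],v,.036)[:2],ray(c,u[-1]+1,v,.036)[:2]; L.append((v,a,b)); print(v,u[0],u[-1],len(u),((a+b)/2).round(4),'w %.4f'%np.linalg.norm(a-b))
t=load('t5')
bx=np.array([.509,-.1215]); ang=np.radians(-15.6); ex=np.array([np.cos(ang),np.sin(ang)]); ey=np.array([-ex[1],ex[0]])
q=[(229,57),(378,61),(379,235),(238,235)]
print('opening corners in box',[((ray(c,u,v,.066)[:2]-bx)@np.c_[ex,ey]).round(4).tolist() for u,v in q])
M=np.array([(a+b)/2 for v,a,b in L if 60<v<180]); d=np.linalg.svd(M-M.mean(0))[2][0]; d*=np.sign(d[0]); print('paddle ang',np.degrees(np.arctan2(d[1],d[0])),'pt',M.mean(0),'in box',((M-bx)@np.c_[ex,ey]).round(4)[[0,-1]].tolist())
```

```text
52 none
60 310 321 12 [ 0.4685 -0.0993] w 0.0112
68 309 327 19 [ 0.4758 -0.0986] w 0.0180
76 308 326 19 [ 0.4824 -0.1012] w 0.0181
84 307 325 19 [ 0.4891 -0.1038] w 0.0183
92 306 323 18 [ 0.4959 -0.107 ] w 0.0174
100 305 323 19 [ 0.503  -0.1092] w 0.0186
108 304 321 18 [ 0.5099 -0.1125] w 0.0177
116 303 320 18 [ 0.5172 -0.1153] w 0.0179
124 302 319 18 [ 0.5245 -0.1181] w 0.0180
132 302 318 17 [ 0.5321 -0.1206] w 0.0172
140 301 317 17 [ 0.5397 -0.1235] w 0.0173
148 300 316 17 [ 0.5474 -0.1265] w 0.0175
156 299 315 17 [ 0.5553 -0.1296] w 0.0176
164 298 314 17 [ 0.5633 -0.1327] w 0.0178
172 297 313 17 [ 0.5715 -0.1359] w 0.0180
180 296 312 17 [ 0.5798 -0.1391] w 0.0181
188 289 311 20 [ 0.5875 -0.1456] w 0.0247
196 287 318 32 [ 0.5971 -0.1453] w 0.0348
204 286 316 31 [ 0.6057 -0.1492] w 0.0340
212 285 315 31 [ 0.6147 -0.1527] w 0.0343
220 285 314 30 [ 0.624  -0.1557] w 0.0335
228 284 313 30 [ 0.6333 -0.1593] w 0.0339
opening corners in box [[-0.0435, -0.0635], [-0.0455, 0.0633], [0.1217, 0.0815], [0.1247, -0.0651]]
paddle ang -21.196906077935797 pt [ 0.52193582 -0.11675211] in box [[-0.0382, 0.0131], [0.0641, 0.0029]]
```

The paddle lies at about -21° and the shoulder is at about (0.588, -0.142). I'll grip the handle at about (0.574, -0.137) with yaw 69°, descending in two stages.

```bash
python3 -c "
from h import *
go(.574,-.137,.1,69)"
```

```text
t 23.55 p [ 0.5636 -0.1197  0.2556] yaw 76.44 tilt [ 0.071  0.024 -0.997] j6 0.01 grip 0.0424 F [-0.2  0.9  0.6]
  turn 7.4  then shift [-12.4  15.9 155.6]
```

>>> apply_moves(
  moves=[
    [[-6,3,10,3.7],[-7,3,20,3.7],[0,0,30,0],[0,0,30,0],[0,0,25,0],[0,0,15,0],[0,0,10,0],[0,0,5,0],[0,0,0,0],[0,0,0,0]],
  ],
)

```text
clock: 24.55
eef_pos: [0.5811, -0.1229, 0.1139]
tool_rot: [0.83, 0.556, 0.041, 0.013]
ft_force: [-0.3, -0.1, 0.1]
grip_width: 0.0429
```

```bash
python3 -c "
from h import *
go(.574,-.137,.032,69)"
```

```text
t 24.55 p [ 0.5811 -0.1229  0.1139] yaw 67.77 tilt [ 0.082  0.024 -0.996] j6 0.16 grip 0.0429 F [-0.3 -0.1  0.1]
  turn -1.2  then shift [-15.7  -1.5  81.9]
```

>>> apply_moves(
  moves=[
    [[-7,-3,0,-1.2],[-8,-4,0,0],[0,0,0,0],[0,0,10,0],[0,0,10,0],[0,0,0,0],[0,0,0,0],[0,0,0,0],[0,0,0,0],[0,0,0,0]],
  ],
)

```text
clock: 25.55
eef_pos: [0.5733, -0.1342, 0.0946]
tool_rot: [0.824, 0.564, 0.043, 0.016]
ft_force: [-0.1, -0.4, -0.7]
grip_width: 0.0428
```

Run:
```python
from h import *
go(.574,-.137,.032,69)
c=snap('wrist','w6')
```

```text
t 25.55 p [ 0.5733 -0.1342  0.0946] yaw 68.89 tilt [ 0.089  0.023 -0.996] j6 0.12 grip 0.0428 F [-0.1 -0.4 -0.7]
  turn -0.1  then shift [-2.3  1.7 62.6]
```

View pics/w6.png

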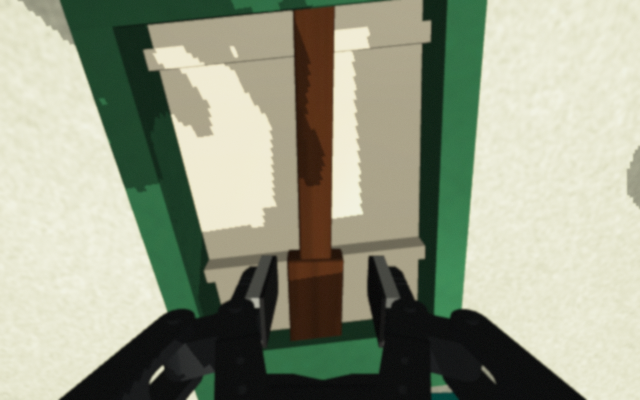

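Close view: the paddle runs straight down the image, centred between the fingers, with the shoulder at about (315,256) and the near rib at rows 45–65.

Run:
```python
from h import *
c=load('w6')
for p in [(315,20),(315,180),(315,256),(315,338),(299,180),(331,180)]: print(p,ray(c,*p,.036)[:2].round(4))
print(proj(c,[.574,-.137,.036]))
```

```text
(315, 20) [ 0.4704 -0.0963]
(315, 180) [ 0.5439 -0.1253]
(315, 256) [ 0.5899 -0.1434]
(315, 338) [ 0.6511 -0.1676]
(299, 180) [ 0.5406 -0.1336]
(331, 180) [ 0.5473 -0.1169]
[315.254024   231.28220028]
```

>>> apply_moves(
  moves=[
    [[-2,-4,5,0],[0,0,15,0],[0,0,15,0],[0,0,12,0],[0,0,8,0],[0,0,4,0],[0,0,0,0],[0,0,0,0],[0,0,0,0],[0,0,0,0]],
  ],
)

```text
clock: 26.6
eef_pos: [0.5746, -0.1338, 0.0343]
tool_rot: [0.824, 0.564, 0.044, 0.017]
ft_force: [-0.2, 0.2, 0.4]
grip_width: 0.0426
```

```bash
python3 -c "
from h import *
go(.574,-.137,.032,69)"
```

```text
t 26.6 p [ 0.5746 -0.1338  0.0343] yaw 68.89 tilt [ 0.092  0.022 -0.995] j6 0.12 grip 0.0426 F [-0.2  0.2  0.4]
  turn -0.1  then shift [-3.2  0.6  2.3]
```

Close the gripper.

>>> apply_moves(
  moves=[
    [[-2,0,2,0],[0,0,0,0],[0,0,0,0],[0,0,0,0],[0,0,0,0],[0,0,0,0],[0,0,0,0],[0,0,0,0],[0,0,0,0],[0,0,0,0]],
  ],
  hand=-1,
)

```text
clock: 27.6
eef_pos: [0.5746, -0.1361, 0.0332]
tool_rot: [0.824, 0.564, 0.045, 0.018]
ft_force: [0.3, 0.6, 0.5]
grip_width: 0.019
```

```bash
python3 -c "
from h import *
go(.574-.05*.963,-.137+.05*.269,.038,74.5)"
```

```text
t 27.6 p [ 0.5746 -0.1361  0.0332] yaw 68.88 tilt [ 0.094  0.021 -0.995] j6 0.12 grip 0.0190 F [0.3 0.6 0.5]
  turn -5.6  then shift [ -0.9 -50.3  -4.8]
```

>>> apply_moves(
  moves=[
    [[0,0,-4,0],[0,0,-4,0],[0,-6,0,0],[0,-10,0,0],[0,-10,0,0],[0,-10,0,0],[0,-6,0,0],[0,-2,0,0],[0,0,0,0],[0,0,0,0]],
  ],
)

```text
clock: 28.6
eef_pos: [0.5268, -0.118, 0.0372]
tool_rot: [0.824, 0.564, 0.044, 0.017]
ft_force: [-0.1, -0.8, -0.4]
grip_width: 0.0189
```

Run:
```python
from h import *
o=telemetry.get_obs(); go(.574-.046*.933,-.137+.046*.36,.042,69)
c=snap('wrist','w7')
```

```text
t 28.6 p [ 0.5268 -0.118   0.0372] yaw 68.90 tilt [ 0.091  0.022 -0.996] j6 0.13 grip 0.0189 F [-0.1 -0.8 -0.4]
  turn -0.1  then shift [-0.7  4.9 -4.8]
```

View pics/w7.png

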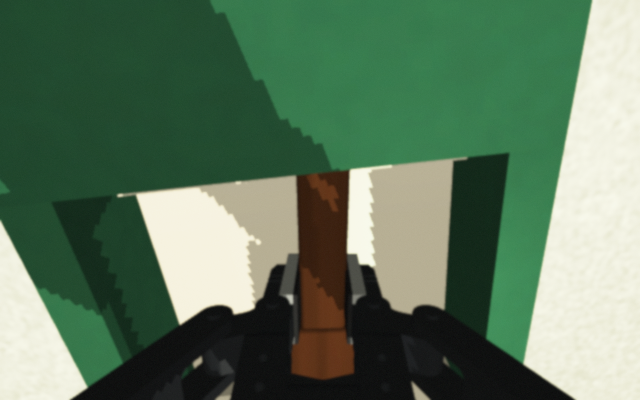

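The paddle slid back about 51 mm with the grip and nothing is pressing. Now I'll lift so the near edge of the opening levers the blade up, starting gently.

>>> apply_moves(
  moves=[
    [[0,4,-4,0],[0,2,-5,0],[0,0,-5,0],[0,0,-5,0],[0,0,-5,0],[0,1,-5,0],[0,1,-5,0],[0,0,0,0],[0,0,0,0],[0,0,0,0]],
  ],
)

```text
clock: 29.65
eef_pos: [0.5305, -0.1215, 0.0717]
tool_rot: [0.824, 0.564, 0.042, 0.015]
ft_force: [0.0, 1.2, -7.5]
grip_width: 0.0188
```

Run:
```python
from h import *
go(.53,-.119,.08,69); o=telemetry.get_obs(); print(o['ft_torque'])
c=snap('scene','s8'); print([proj(c,[.509,-.1215,.066])])
```

```text
t 29.65 p [ 0.5305 -0.1215  0.0717] yaw 68.89 tilt [ 0.086  0.024 -0.996] j6 0.12 grip 0.0188 F [ 0.   1.2 -7.5]
  turn -0.1  then shift [ 2.1 -1.3 -8.3]
[-0.11929858 -0.23905902 -0.10061633]
[array([273.97809658, 226.86093397])]
```

Force is -7.5 N at z 0.072, so the paddle is pivoting at the edge as intended (about 11° by geometry). I'll lift a bit more, then draw it out along its axis.

>>> apply_moves(
  moves=[
    [[0,1,-4,0],[0,0,-4,0],[0,0,-4,0],[0,0,0,0],[0,0,0,0],[0,10,-3,0],[0,10,-3,0],[0,10,-3,0],[0,0,0,0],[0,0,0,0]],
  ],
)

```text
clock: 30.7
eef_pos: [0.5557, -0.1335, 0.0943]
tool_rot: [0.825, 0.564, 0.04, 0.012]
ft_force: [-2.1, 1.1, -6.7]
grip_width: 0.0184
```

Run:
```python
from h import *
go(.53,-.119,.08,69); o=telemetry.get_obs(); print(o['ft_torque'])
c=snap('scene','s9')
cv2.imwrite('pics/v9.png',cv2.resize(c['color'][150:310,190:390,::-1],(800,640),interpolation=cv2.INTER_CUBIC)[:600])
```

```text
t 30.7 p [ 0.5557 -0.1335  0.0943] yaw 68.86 tilt [ 0.08   0.025 -0.997] j6 0.11 grip 0.0184 F [-2.1  1.1 -6.7]
  turn -0.1  then shift [  4.3 -29.2  14.3]
[-0.13920252 -0.02123907 -0.05099524]
```

View pics/v9.png

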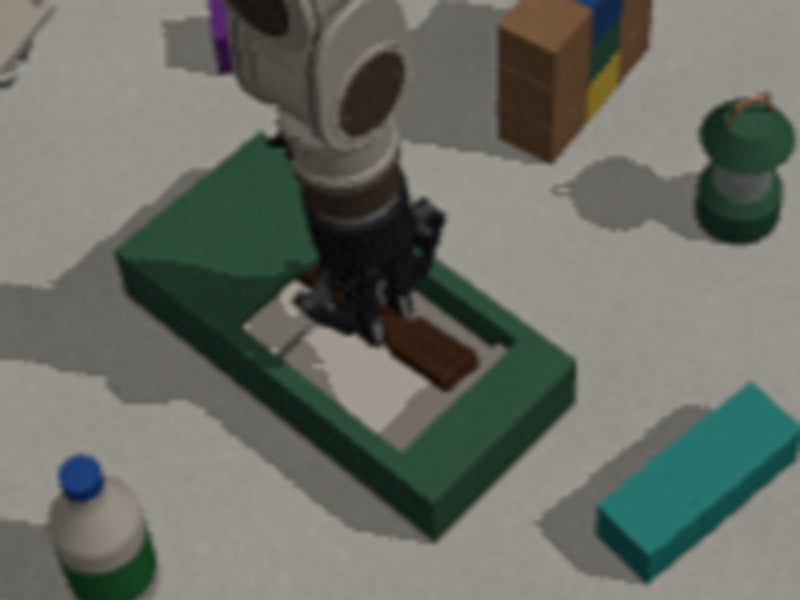

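Run:
```python
from h import *
c=load('s9')
for z in (.04,.08,.1,.12,.14): print(z,proj(c,[.6295,-.162,z]).round(1), ((proj(c,[.6295,-.162,z])-[190,150])*4).round(0))
```

```text
0.04 [303.2 256. ] [453. 424.]
0.08 [302.9 248.9] [452. 396.]
0.1 [302.7 245.3] [451. 381.]
0.12 [302.6 241.6] [450. 366.]
0.14 [302.4 237.8] [449. 351.]
```

The blade is out: the image matches a blade-end height of about 0.12 m, with the handle still under the near cover. I'll keep drawing out along the axis.

>>> apply_moves(
  moves=[
    [[0,10,-4,0],[0,10,-4,0],[0,10,-4,0],[0,10,-4,0],[0,10,-4,0],[0,10,-4,0],[0,8,-4,0],[0,0,-4,0],[0,0,0,0],[0,0,0,0]],
  ],
)

```text
clock: 31.75
eef_pos: [0.6144, -0.1579, 0.1335]
tool_rot: [0.824, 0.564, 0.039, 0.011]
ft_force: [-0.3, -0.1, -1.0]
grip_width: 0.0184
```

```bash
python3 -c "
from h import *
go(.67,-.18,.16,69)"
```

```text
t 31.75 p [ 0.6144 -0.1579  0.1335] yaw 68.89 tilt [ 0.078  0.026 -0.997] j6 0.10 grip 0.0184 F [-0.3 -0.1 -1. ]
  turn -0.1  then shift [ -0.7  59.8 -26.5]
```

>>> apply_moves(
  moves=[
    [[0,10,-4,0],[0,10,-4,0],[0,10,-4,0],[0,8,-4,0],[0,0,-8,0],[0,0,-15,0],[0,0,-20,0],[0,0,-20,0],[0,0,-15,0],[0,0,0,0]],
  ],
)

```text
clock: 32.75
eef_pos: [0.6374, -0.1721, 0.2355]
tool_rot: [0.824, 0.565, 0.038, 0.009]
ft_force: [0.5, 0.4, -0.6]
grip_width: 0.0188
```

Run:
```python
from h import *
go(.67,-.18,.26,69)
c=snap('scene','s10'); t=snap('top','t10')
cv2.imwrite('pics/v10.png',np.hstack([cv2.resize(c['color'][100:300,190:390,::-1],(400,400)),cv2.resize(t['color'][100:300,270:470,::-1],(400,400))]))
```

```text
t 32.75 p [ 0.6374 -0.1721  0.2355] yaw 68.93 tilt [ 0.074  0.028 -0.997] j6 0.09 grip 0.0188 F [ 0.5  0.4 -0.6]
  turn -0.1  then shift [  4.3  33.3 -24.5]
```

View pics/v10.png

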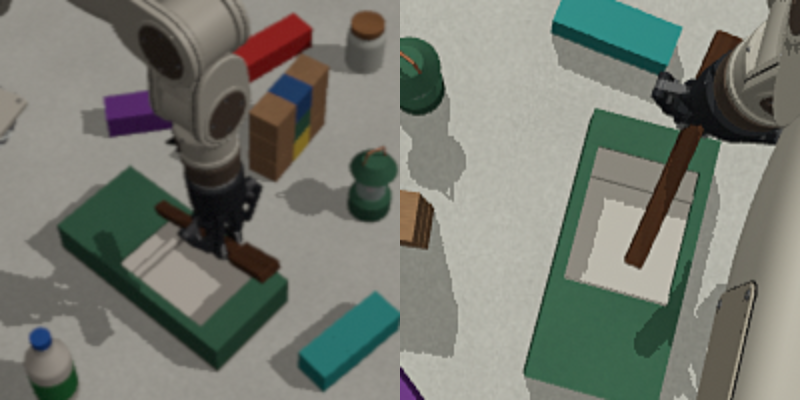

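The paddle is entirely out, with the handle end over the opening and the column standing. I'll let it settle and triangulate the handle end.

>>> apply_moves(
  moves=[
    [[0,0,0,0],[0,0,0,0],[0,0,0,0],[0,0,0,0],[0,0,0,0],[0,0,0,0],[0,0,0,0],[0,0,0,0],[0,0,0,0],[0,0,0,0]],
  ],
)

```text
clock: 33.85
eef_pos: [0.6343, -0.1709, 0.2273]
tool_rot: [0.824, 0.565, 0.034, 0.004]
ft_force: [0.2, -0.4, -1.6]
grip_width: 0.0189
```

Run:
```python
from h import *
go(.637,-.172,.2355,69); print(telemetry.get_obs()['joint_vel'].round(3))
c,t=load('s10'),load('t10')
P=[]
for k,(u,v) in ((c,(271,203.5)),(t,(387.5,231))):
    f=K(k); P.append(np.array([[f,0,k['cx']],[0,f,k['cy']],[0,0,1]])@np.array(k['camera_from_world'])[:3])
X=cv2.triangulatePoints(P[0],P[1],np.array([[271.],[203.5]]),np.array([[387.5],[231.]])); print('handle end',(X[:3]/X[3]).ravel().round(3))
c2=snap('scene','s11'); d=cv2.absdiff(c2['color'],c['color']); print('changed px',(d.max(2)>40).sum())
# column check
t2=snap('top','t11'); hsv=cv2.cvtColor(t2['color'],cv2.COLOR_RGB2HSV);H,S,V=[hsv[...,i].astype(int) for i in range(3)]
w=np.zeros(H.shape,bool); w[175:240,195:310]=1
m=((((H>5)&(H<22)&(S>70)&(V>95))|((H>100)&(H<120)&(S>120)))&w).astype(np.uint8)
x=max(cv2.findContours(m,0,1)[0],key=cv2.contourArea); Q=np.array([ray(t2,*p,.144)[:2] for p in cv2.boxPoints(cv2.minAreaRect(x))])
print('blue',Q.mean(0).round(4),[np.linalg.norm(Q[i]-Q[i-1]).round(4) for i in range(4)],[np.degrees(np.arctan2(*(Q[i]-Q[i-1])[::-1])).round(1) for i in range(4)])
```

```text
t 33.85 p [ 0.6343 -0.1709  0.2273] yaw 68.91 tilt [ 0.061  0.032 -0.998] j6 0.09 grip 0.0189 F [ 0.2 -0.4 -1.6]
  turn -0.1  then shift [-0.1  2.9 -8.2]
[-0.002 -0.002  0.001  0.     0.001 -0.001]
handle end [ 0.5   -0.114  0.171]
changed px 955
blue [0.5597 0.2052] [np.float64(0.1602), np.float64(0.0589), np.float64(0.1616), np.float64(0.0586)] [np.float64(81.6), np.float64(-6.1), np.float64(-98.5), np.float64(172.5)]
```

```bash
python3 -c "
from h import *
print(workorder.job_done()); go(.6343,-.1709,.2273,69)"
```

```text
the job is handed in; nothing more can be done
None
the job is handed in; nothing more can be done
```

I stacked the green carton and then the blue one on the yellow-banded carton. I then gripped the paddle by its handle, slid it back about 5 cm and levered the blade up against the near edge of the opening. I drew it out lengthwise and handed the job in at about 34 s, still holding it. No verdict was reported.

**Column:** standing and let go. From the top camera, green measured (0.560, 0.204) and blue (0.560, 0.205), against yellow at (0.5605, 0.203). All three lie within about 1° of each other.

**Paddle:** held at a grip opening of 19 mm with joint speeds near zero. The handle end, which is the lower one, triangulated at 0.171 m; the tool then sank 8 mm while settling, so it should now be at about 0.163 m, roughly 10 cm above the box top. The last picture I viewed, from before it settled, showed it touching nothing. The wrist force at the end (about -1.6 N) is about the paddle's weight plus sensor noise.

**Tilted step:** it looked met, because in the picture the blade end was about 0.12 m up while the handle was still under the near cover.

**Disagreements:**
- The paddle lay about 0.1 rad off the box axis by both cameras, not within the stated 0.05.
- The tool drifted up to about 0.09 rad from vertical. I allowed for this in the moves.

I only looked at the lantern, bottle and jar in the pictures, where they appeared unmoved. I did not measure them.

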